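Dispense a specimen carrier from the magazine

TASK

Push the magazine's slide fully in by its red handle so that the lowest specimen carrier comes out, then draw the slide fully back so that the stack drops. Lift the carrier by the end that overhangs the delivery shelf, set it down flat on the bench and let go, then take it afresh round its middle and lay it in the orange viewing cradle between the four corner posts. Keep the carrier the right way up, leave the other carriers in the magazine and the other things on the bench alone.

Things in the scene. Friction and masses are not known exactly. Their poses are not given: they have to be found in the camera images.
- magazine: Fixed gravity magazine: grey deck on feet, four aluminium corner rails (tops at 112 mm) round a stack of four carriers. Origin on the bench under the stack. Deck top z = 34 mm. Carriers leave towards -y onto a delivery shelf from the rails (y -51.5 mm) to y -114 mm, between cheeks 16 mm high (outer faces x +-39 mm). The slide enters from +y; deck ends at y +212 mm, 92 mm wide.
- shelf_edge (a point): Middle of the end edge of the delivery shelf, on its top (magazine x 0, y -114, z 34 mm). After a full push the carrier overhangs this edge by about 32 mm; only that end can be gripped across the 60 mm width, the rest lies between the cheeks.
- pusher (a joint): Slide of the magazine, in m: 0 = fully back, 0.112 = fully in, moves towards magazine -y. Stays where left, friction about 1.5 N plus the stack. Its blade (13 mm thick) meets the lowest carrier after about 0.010 and carries the stack while it is in; the stack drops when it is back below about 0.008.
- pusher_grip (a point): Grip point on the slide's upright red handle, 22 (magazine x) x 18 mm (magazine y), 138 mm above the bench, 18 mm below the top of its black cap. Fully in, the handle's front is 17 mm from the rear rails (rear faces at magazine y +51.5 mm, tops at 112 mm). Axes as the magazine.
- carrier_1: Lowest specimen carrier at the start: flat white plastic plate with blue rim 60 (x) x 90 (y) x 18 (z) mm, 0.12 kg, with two shallow wells with yellow pads on top, z up. Origin at the centre of its underside. In the magazine its axes lie along the magazine's.
- carrier_2: Second carrier from the bottom, same as carrier_1; its underside is 18 mm higher at the start and must drop to the deck.
- carrier_3: Third carrier, same shape.
- carrier_4: Top carrier, same shape.
- cradle: Fixed viewing cradle: orange base 90 (x) x 118 (y) x 5 mm, dark steel seat bar 40 x 86 mm, top 26 mm above the bench, four orange L-shaped corner posts 50 mm high. Origin on the bench under the centre. The carrier lies with its length along cradle y, either way round, about 4 mm play all round. In the middle of the long sides 52 mm are open for fingers; posts cover the ends.
- cradle_seat (a point): Centre of the seat's top, 26 mm above the bench; axes as the cradle.
- lens: Bystander: black hand lens, 53 x 132 x 12 mm, lying behind the magazine.
- petri_dish: Bystander: clear petri dish, 68 mm across, 18 mm high.
- tally_counter: Bystander: grey tally counter, 52 x 71 x 28 mm.
- sticky_notes: Bystander: yellow pad of notes, 51 x 51 x 20 mm.

How it is judged:
On the way, in this order (a step that is already met when the one before it is completed fails the run):
1. the slide is pushed in and the lowest carrier is out of the stack (value of joint pusher above 0.1 m and y of carrier_1 in the frame of magazine below -0.0925 m), for 0.1 s.
2. the slide is back and the stack has dropped to the deck (value of joint pusher below 0.012 m and z of carrier_2 in the frame of magazine below 0.038 m and z of carrier_3 in the frame of magazine below 0.056 m and z of carrier_4 in the frame of magazine below 0.074 m), for 0.2 s.
3. the carrier lies flat on the bench, let go (height (world z) of carrier_1 below 0.005 m and angle between carrier_1's own z axis and vertical below 0.08 rad and contact force between carrier_1 and the fingers below 0.1 N), for 0.2 s.
At the end, for the whole second after the job is handed in: carrier_1 lies at rest on the cradle's seat between the posts (within 8 mm of its centre in x and y, 4 mm in height, level within 0.08 rad), right way up; the slide is back (below 12 mm); carriers 2, 3, 4 are in the magazine, dropped to the deck (within 4 mm in height, 10 mm sideways) (all of step 2 and x of carrier_1 in the frame of cradle_seat between -0.008 and 0.008 m and y of carrier_1 in the frame of cradle_seat between -0.008 and 0.008 m and z of carrier_1 in the frame of cradle_seat between -0.004 and 0.004 m and angle between carrier_1's own z axis and vertical below 0.08 rad and linear speed of carrier_1 below 0.02 m/s and x of carrier_2 in the frame of magazine between -0.01 and 0.01 m and y of carrier_2 in the frame of magazine between -0.01 and 0.01 m and x of carrier_3 in the frame of magazine between -0.01 and 0.01 m and y of carrier_3 in the frame of magazine between -0.01 and 0.01 m and x of carrier_4 in the frame of magazine between -0.01 and 0.01 m and y of carrier_4 in the frame of magazine between -0.01 and 0.01 m); the robot touches nothing.
It fails at once if carrier_1 tipped by more than 0.6 rad (angle between carrier_1's own z axis and vertical above 0.6 rad).
It fails at once if a bystander moved more than 30 mm (distance of any of lens, petri_dish, tally_counter, sticky_notes from where it was at the start of the episode above 0.03 m).
It fails at once if another carrier taken out of the magazine (horizontal distance between any of carrier_2, carrier_3, carrier_4 and magazine above 0.03 m).
It also fails if it takes over 58 s, if anything falls off the work surface, if the arm or the gripper's body presses on something with over 40 N, if the wrist force passes 120 N, or if a joint passes its speed limit or range.

ROBOT

A 6-joint arm with a two-finger parallel gripper is mounted at the origin on a cart in front of the work surface, level with it; the furniture and walls round the work are solid. World frame = base frame: x ahead of the robot, y to its left, z up, the work surface at z = 0. Lengths are in m, angles in rad, forces in N, time in s.
With the tool pointing down it reaches from about 0.35 to 0.775 m from the base axis. Payload 5.5 kg.
Tool frame: the origin (TCP) lies where the fingers leave the gripper's body, on its centre line; the fingertips stand 73 mm ahead of it and the grasp point (between the pads) lies 54 mm ahead of it; z points along the fingers, y is the direction in which the jaws open and shut (so a half turn about z gives the same grasp; the last joint's range is limited). The gripper opens to 85 mm and grips with 20 to 120 N. Pads are 22 mm wide; open, the fingers measure 114 mm over their backs; the gripper's body (76 mm by 85 mm) begins 54 mm behind the grasp point. The pads swing forward as they close: fully open they stand 13 mm farther back than shut.
Start: joints at [1.097, 0.313, 0.046, 1.304, 0, 1.431], TCP at [0.188, 0.543, 0.304] pointing down, gripper open.
Joint ranges: [-2.76, 2.76], [-0.86, 1.69], [-1.03, 1.26], [-2.2, 2.34], [-1.47, 1.5], [-3.14, 3.14]. Speed limits (rad/s): [2.57, 2.57, 3.14, 3.14, 3.14, 3.14].

INTERFACE

Orientations are given as a unit quaternion [w, x, y, z].
In Python, from workcell import env, read_camera, job, cut_out gives the robot as it stands.
- The arm moves only by the tool servo_tool, never from a script. Its argument "deltas" is a list of rows, each an object of numbers: "dx", "dy", "dz": the shift along the world's x, y, z in mm; "rx", "ry", "rz": the turn, a rotation vector about the world's x, y, z in rad; "fingers": the closure, from -1 (fully open) to 1 (shut). A call has 1 to 8 rows; each row shifts and turns the commanded pose from where the row before left it; what a row does not reach is not made up. A row lasts 1/10 s, in which the tool goes at most 50 mm and 8.59 degrees, less where a joint would pass 70% of its speed; a pose out of reach is approached as far as the arm can. A call is refused whole if a number of a shift passes 50 or a number of a turn 0.15, either way. A call with a gripper value outside its range is refused whole. The fingers move at their own pace and stop on an object; "newtons" is the grip in N (left out, the last holds). Time passes only in rows, so rows that do not move let the fingers close. It gives the time, the measured TCP pose, the force and the opening at its end, in the units of the state.
- env.get_state(): the state, without advancing time (a new reading comes with each control period).
- read_camera(name): name is "side" or "top" or "wrist"; returns a dict with "img" (400x640x3 uint8, red, green, blue), "intrinsics" (3x3 intrinsics, pixels), "extrinsics" (4x4, takes a point from camera to world coordinates); the wrist camera has in their place "hand_eye" (4x4, takes a point from camera to tool coordinates, whose origin is the TCP and whose axes are the flange's). Camera axes: x right, y down, z forward; pixel columns grow to the right and rows downward; lengths in m; the calibration is good to about 2 mm. The wrist camera is an equidistant fisheye: a pixel r from the principal point sees the ray r / f radians off the axis. A picture is of the moment at which its call begins: read the wrist's pose just before it. There is no depth.
- job.hand_in(): hands the job in, once; it reports no verdict.
Trained networks look in the newest picture that a camera, given by its name, has taken for a name from the list of things; names that differ only in an ending like _2 or _b are one class to them, and where a whole thing is asked for, a point or a joint stands for the part that bears it (a point fixed in the world has none). Each returns a list of dicts, best first, with "confidence" (0 to 1); they miss things now and then, are a little off and sometimes report something else, mostly with a low value. They report only what shows in the picture. A call takes as long as a camera call.
- cut_out(target, camera): "region" (400x640 bool, what is visible of it) and "extent" ([left, top, right, bottom] in pixels, round what is visible of it).
The state is a dict: "clock": time; "joint_pos": joint angles; "qvel": joint speeds; "tau": joint torques, N m; "tcp_pos": TCP position; "orientation": TCP orientation; "wrist_force": force on the tool from outside, world axes, zero at the start; "ft_torque": the same for the moment, N m; "finger_gap": finger opening in m.
Only numpy, scipy, OpenCV 4.12 (cv2) and the standard library are available. Lean on these libraries where they do the work, as an engineer would, in place of code of your own. Each camera call takes 0.05 s, during which the arm holds its last target. There are 200 camera calls.

## Working session

There is one attempt and no reset: what is moved stays moved. The work goes in short steps, Python scripts to look and compute and a tool call to move; the robot and the scene stay as the last step left them, time stands still between calls to the robot, and variables do not carry over. Pictures are saved under pics/ and viewed, about 8 in all and at most 12, crops included, and the job is handed in when it is done.

Besides the shell and the picture viewer there is one more tool, called as name([rows], argument=value, ...), one row to a line, values as JSON. servo_tool: Moves the arm, as the interface text tells. Its arguments: {"type":"object","properties":{"deltas":{"type":"array"},"newtons":{"type":"number"}},"required":["deltas"]}

```bash
ls; mkdir -p pics
cat > look.py <<'E'
import numpy as np, cv2
from workcell import env, read_camera, job, cut_out
E
python3 - <<'E'
from look import *
s=env.get_state(); print(s)
ims={}
for c in ("side","top"):
    r=read_camera(c); ims[c]=r["img"]; np.savez(f"{c}.npz",**{k:r[k] for k in("img","intrinsics","extrinsics")})
    print(c,r["intrinsics"].tolist(),np.round(r["extrinsics"],4).tolist())
    cv2.imwrite(f"pics/{c}0.png",r["img"][:,:,::-1])
    for t in ("magazine","pusher","carrier_1","cradle","lens","petri_dish","tally_counter","sticky_notes"):
        for d in cut_out(t,c)[:2]:
            print(c,t,round(d["confidence"],2),[int(v) for v in d["extent"]],int(d["region"].sum()))
cv2.imwrite("pics/both.png",np.vstack([ims["side"],ims["top"]])[:,:,::-1][:800] if 0 else ims["side"][:,:,::-1])
E
```

```text
pics
{'clock': 0.0, 'joint_pos': array([ 1.09737179e+00,  3.13986786e-01,  4.49424506e-02,  1.30358859e+00,
       -8.59690005e-06,  1.43119786e+00]), 'qvel': array([ 9.80735993e-05, -7.99052682e-04,  9.20321065e-04,  5.71316567e-06,
        1.35673044e-04, -3.35285591e-04]), 'tau': array([ 8.26597193e-05, -4.80629396e+01,  2.98531812e+01,  1.91420614e-02,
       -1.43661196e-04,  1.83598246e-05]), 'tcp_pos': array([0.18823422, 0.54290149, 0.30300156]), 'orientation': array([-2.72984110e-04,  1.66139007e-01,  9.86101915e-01, -8.76794809e-04]), 'wrist_force': array([ 0.52873529, -0.22106249, -0.31553247]), 'ft_torque': array([-0.04097675,  0.03530613, -0.03326768]), 'finger_gap': 0.08540169016364703}
side [[463.03275430331144, 0.0, 324.4857657915767], [0.0, 463.03275430331144, 203.98481649604332], [0.0, 0.0, 1.0]] [[-0.8126, -0.293, 0.5038, -0.04], [-0.5827, 0.4236, -0.6936, 1.0543], [-0.0102, -0.8572, -0.515, 0.7508], [0.0, 0.0, 0.0, 1.0]]
side magazine 0.77 [301, 163, 383, 234] 2326
side pusher 0.7 [309, 182, 352, 223] 707
side pusher 0.47 [297, 327, 330, 356] 724
side carrier_1 0.8
[... 315 characters left out ...]
58 [350, 283, 369, 301] 175
top [[391.1421187440886, 0.0, 317.25389690963766], [0.0, 391.1421187440886, 196.47753802602955], [0.0, 0.0, 1.0]] [[0.0076, -0.9725, 0.2329, 0.341], [-1.0, -0.0063, 0.0063, 0.1792], [-0.0047, -0.233, -0.9725, 1.0669], [0.0, 0.0, 0.0, 1.0]]
top magazine 0.93 [317, 163, 438, 203] 3206
top pusher 0.75 [320, 166, 373, 190] 756
top carrier_1 0.7 [383, 163, 420, 189] 838
top carrier_1 0.42 [389, 193, 405, 194] 41
top cradle 0.89 [316, 227, 366, 266] 1452
top cradle 0.64 [312, 136, 357, 151] 270
top lens 0.73 [308, 135, 358, 154] 344
top petri_dish 0.62 [178, 262, 204, 288] 532
top tally_counter 0.52 [232, 258, 253, 279] 253
top sticky_notes 0.81 [254, 268, 274, 287] 341
```

Run:
```python
from look import *
t=np.load("top.npz")["img"]; s=np.load("side.npz")["img"]
a=cv2.resize(t[120:300,160:460],None,fx=2.6,fy=2.6,interpolation=cv2.INTER_CUBIC)
cv2.imwrite("pics/t1.png",a[:,:,::-1])
a=cv2.resize(s[140:370,260:440],None,fx=2.6,fy=2.6,interpolation=cv2.INTER_CUBIC)
cv2.imwrite("pics/s1.png",a[:,:,::-1])
```

```text
(no output)
```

View pics/t1.png

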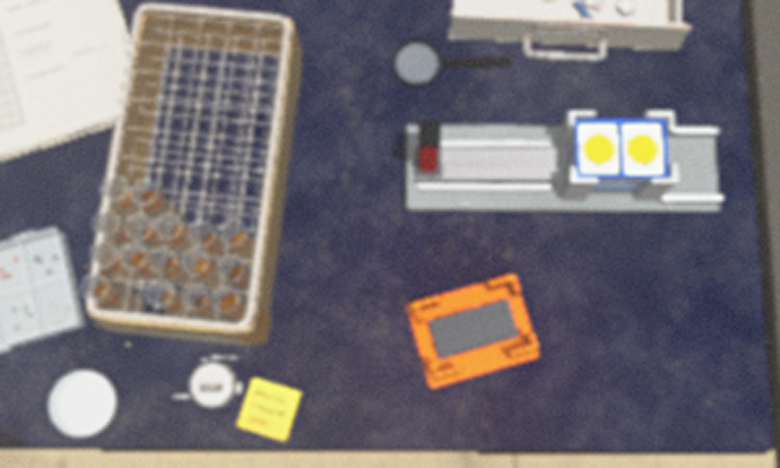

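View pics/s1.png

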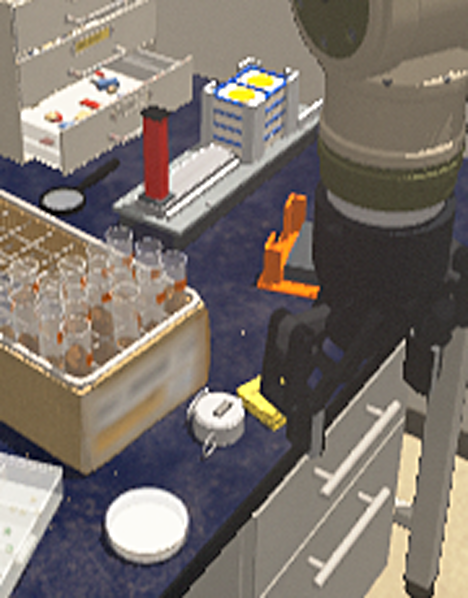

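The top view (crop scale 2.6, offset 160,120) shows the magazine deck at crop (406–720, 124–210). Its black handle cap is at (429,133), the stack at (620,148) and the cradle at (473,331). Carriers leave towards world −y. The side view shows the upright handle and agrees with this.

```bash
cat >> look.py <<'E'
def ray(K,E,uv,z):
    "pixel -> world point on plane z"
    d=E[:3,:3]@np.linalg.inv(K)@np.array([uv[0],uv[1],1.]); o=E[:3,3]
    return o+d*(z-o[2])/d[2]
E
python3 - <<'E'
from look import *
t=np.load("top.npz"); K,E=t["intrinsics"],t["extrinsics"]
f=lambda c,z:np.round(1000*ray(K,E,(c[0]/2.6+160-.3,c[1]/2.6+120-.3),z)[:2],0)
print("deck",[f(c,.034) for c in((406,124),(406,210),(720,210))])
print("cap",f((429,133),.156))
print("stack top corners",[f(c,.106) for c in((573,118),(664,118),(669,178),(576,180))],"pads",f((599,150),.105),f((642,149),.105))
img=t["img"]; hsv=cv2.cvtColor(img,cv2.COLOR_RGB2HSV)
m=((hsv[...,0]>5)&(hsv[...,0]<20)&(hsv[...,1]>170)).astype(np.uint8); m[:220]=0;m[:,:310]=0;m[275:]=0;m[:,380:]=0
print("orange rect",cv2.minAreaRect(np.argwhere(m)[:,::-1].astype(np.float32)))
g=(np.abs(img.astype(int)-img[246,342]).sum(2)<45).astype(np.uint8);g[:230]=0;g[262:]=0;g[:,:318]=0;g[:,362:]=0
g=cv2.morphologyEx(g,cv2.MORPH_OPEN,np.ones((3,3)))
r=cv2.minAreaRect(np.argwhere(g)[:,::-1].astype(np.float32));print("seat",r,1000*ray(K,E,r[0],.026), [np.round(1000*ray(K,E,b,.026)[:2]) for b in cv2.boxPoints(r)])
m=cv2.inRange(hsv,(20,150,120),(35,255,255)); m[:150]=0;m[200:]=0;m[:,:370]=0
n,_,st,ce=cv2.connectedComponentsWithStats(m)
for i in range(1,n):
    if st[i,4]>20: print("pad",st[i,4],np.round(1000*ray(K,E,ce[i],.105)))
E
```

```text
deck [array([671., 190.]), array([577., 190.]), array([ 579., -137.])]
cap [623. 168.]
stack top corners [array([655.,  24.]), array([656., -66.]), array([594., -67.]), array([592.,  23.])] pads [623.  -0.] [624. -43.]
orange rect ((341.6254577636719, 246.6109619140625), (33.62895965576172, 43.6785888671875), 73.49563598632812)
seat ((341.4811096191406, 245.93394470214844), (14.1481351852417, 30.63140296936035), 74.05460357666016) [455.68587417 120.62161859  26.        ] [array([462., 165.]), array([485.,  86.]), array([449.,  76.]), array([426., 155.])]
pad 71 [624.   0. 105.]
pad 73 [624. -42. 105.]
```

Estimates: magazine origin about (624, −22) with yaw about 0, handle at (623, 168), and cradle at (456, 121) with yaw about 0.28. These agree with the given deck, handle and seat sizes. I'm moving above the handle with the jaws along x.

servo_tool([
  {"dx": 33,"dy": -29,"rz": -0.095,"fingers": -1},
  {"dx": 33,"dy": -29,"rz": -0.095},
  {"dx": 33,"dy": -29,"rz": -0.095},
  {"dx": 33,"dy": -29,"rz": -0.095},
  {"dx": 33,"dy": -29,"rz": -0.095},
  {"dx": 33,"dy": -29,"rz": -0.095},
  {"dx": 33,"dy": -29,"rz": -0.095},
  {"dx": 33,"dy": -29,"rz": -0.095},
])

```text
invalid input at $.deltas[0]: expected keys dx, dy, dz, rx, ry, rz, fingers
```

servo_tool([
  {"dx": 33,"dy": -29,"rz": -0.095},
  {"dx": 33,"dy": -29,"rz": -0.095},
  {"dx": 33,"dy": -29,"rz": -0.095},
  {"dx": 33,"dy": -29,"rz": -0.095},
  {"dx": 30,"dy": -25,"rz": -0.095},
  {},
  {},
])

```text
invalid input at $.deltas[0]: expected keys dx, dy, dz, rx, ry, rz, fingers
```

```bash
cat >> look.py <<'E'
from scipy.spatial.transform import Rotation as R
def pose():
    s=env.get_state(); q=s["orientation"]; return s["tcp_pos"],R.from_quat([q[1],q[2],q[3],q[0]])
def wray(uv,z,p,Rm,K,H):
    "wrist fisheye pixel -> world point on plane z"
    d=np.array([(uv[0]-K[0,2])/K[0,0],(uv[1]-K[1,2])/K[1,1]]); th=np.hypot(*d)
    c=np.array([*(d/max(th,1e-9)*np.sin(th)),np.cos(th)])
    o=p+Rm.apply(H[:3,3]); v=Rm.apply(H[:3,:3]@c); return o+v*(z-o[2])/v[2]
def wproj(X,p,Rm,K,H):
    c=H[:3,:3].T@(Rm.inv().apply(np.array(X)-p)-H[:3,3]); r=np.hypot(c[0],c[1]); th=np.arctan2(r,c[2])
    return K[0,2]+K[0,0]*th*c[0]/r,K[1,2]+K[1,1]*th*c[1]/r
def wrist(name):
    p,Rm=pose(); w=read_camera("wrist"); cv2.imwrite(f"pics/{name}.png",w["img"][:,:,::-1])
    y=Rm.apply([0,1,0]); print("tcp",np.round(p*1000,1),"jaw deg",np.degrees(np.arctan2(y[1],y[0])),"tilt",Rm.apply([0,0,1])[:2], env.get_state()["clock"])
    return w["img"],(p,Rm,w["intrinsics"],w["hand_eye"])
E
python3 - <<'E'
from look import *
im,a=wrist("w1")
for t in ("pusher","cradle","carrier_1","magazine"):
    for d in cut_out(t,"wrist")[:2]:
        print(t,round(d["confidence"],2),[int(v) for v in d["extent"]])
for n,X in dict(cap=(.623,.168,.156),grip=(.623,.168,.138),decknear=(.577,.19,.034),deckfar=(.671,.19,.034)).items(): print(n,np.round(wproj(X,*a)))
print(a[2],np.round(a[3],3))
E
```

```text
tcp [188.4 543.3 303.9] jaw deg 70.87244058550671 tilt [8.60955200e-05 1.32773173e-04] 0.95
cradle 0.68 [151, 352, 195, 398]
carrier_1 0.2 [250, 321, 290, 344]
cap [209. 483.]
grip [211. 475.]
decknear [219. 423.]
deckfar [242. 446.]
[[309.70691629   0.         323.95486122]
 [  0.         309.70691629 202.91065043]
 [  0.           0.           1.        ]] [[ 0.    -0.96  -0.279  0.071]
 [ 1.     0.    -0.     0.001]
 [ 0.    -0.279  0.96  -0.07 ]
 [ 0.     0.     0.     1.   ]]
```

View pics/w1.png

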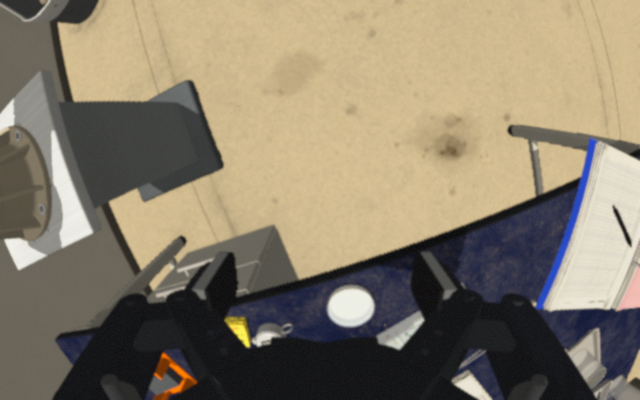

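The wrist image shows only the floor and the bench edge, because the arm hasn't moved: every row needs all seven keys. I'm resending it.

servo_tool([
  {"dx": 33,"dy": -29,"dz": 0,"rx": 0,"ry": 0,"rz": -0.095,"fingers": -1},
  {"dx": 33,"dy": -29,"dz": 0,"rx": 0,"ry": 0,"rz": -0.095,"fingers": -1},
  {"dx": 33,"dy": -29,"dz": 0,"rx": 0,"ry": 0,"rz": -0.095,"fingers": -1},
  {"dx": 33,"dy": -29,"dz": 0,"rx": 0,"ry": 0,"rz": -0.095,"fingers": -1},
  {"dx": 33,"dy": -29,"dz": 0,"rx": 0,"ry": 0,"rz": -0.095,"fingers": -1},
  {"dx": 33,"dy": -29,"dz": 0,"rx": 0,"ry": 0,"rz": -0.095,"fingers": -1},
  {"dx": 33,"dy": -29,"dz": 0,"rx": 0,"ry": 0,"rz": -0.095,"fingers": -1},
  {"dx": 33,"dy": -29,"dz": 0,"rx": 0,"ry": 0,"rz": -0.095,"fingers": -1},
])

```text
clock: 1.95
tcp_pos: [0.4536, 0.3099, 0.3041]
orientation: [0.0, 0.522, 0.853, 0.0]
wrist_force: [0.1, -0.8, 0.2]
finger_gap: 0.0856
```

servo_tool([
  {"dx": 33,"dy": -29,"dz": 0,"rx": 0,"ry": 0,"rz": -0.095,"fingers": -1},
  {"dx": 33,"dy": -29,"dz": 0,"rx": 0,"ry": 0,"rz": -0.095,"fingers": -1},
  {"dx": 33,"dy": -29,"dz": 0,"rx": 0,"ry": 0,"rz": -0.095,"fingers": -1},
  {"dx": 33,"dy": -29,"dz": 0,"rx": 0,"ry": 0,"rz": -0.095,"fingers": -1},
  {"dx": 33,"dy": -25,"dz": 0,"rx": 0,"ry": 0,"rz": -0.095,"fingers": -1},
  {"dx": 0,"dy": 0,"dz": 0,"rx": 0,"ry": 0,"rz": 0,"fingers": -1},
  {"dx": 0,"dy": 0,"dz": 0,"rx": 0,"ry": 0,"rz": 0,"fingers": -1},
])

```text
clock: 2.65
tcp_pos: [0.6178, 0.1694, 0.3031]
orientation: [-0.0, 0.707, 0.707, -0.0]
wrist_force: [0.4, -0.0, -0.9]
finger_gap: 0.0851
```

Run:
```python
from look import *
im,a=wrist("w2")
for t in ("pusher","cradle","carrier_1","magazine"):
    for d in cut_out(t,"wrist")[:2]:
        print(t,round(d["confidence"],2),[int(v) for v in d["extent"]])
for n,X in dict(cap=(.623,.168,.156),grip=(.623,.168,.138),decknear=(.577,.19,.034),deckfar=(.671,.19,.034),cradle=(.456,.121,.026)).items(): print(n,np.round(wproj(X,*a)))
```

```text
tcp [617.8 169.4 303.1] jaw deg 0.04213781681325986 tilt [-0.00126736  0.00010699] 2.7
pusher 0.87 [309, 167, 348, 287]
pusher 0.73 [411, 145, 446, 250]
cradle 0.68 [148, 161, 244, 269]
cradle 0.34 [301, 318, 357, 344]
carrier_1 0.92 [301, 317, 357, 342]
carrier_1 0.71 [309, 308, 347, 319]
magazine 0.68 [286, 160, 368, 336]
magazine 0.53 [146, 161, 248, 267]
cap [331. 216.]
grip [330. 208.]
decknear [287. 162.]
deckfar [372. 162.]
cradle [196. 217.]
```

View pics/w2.png

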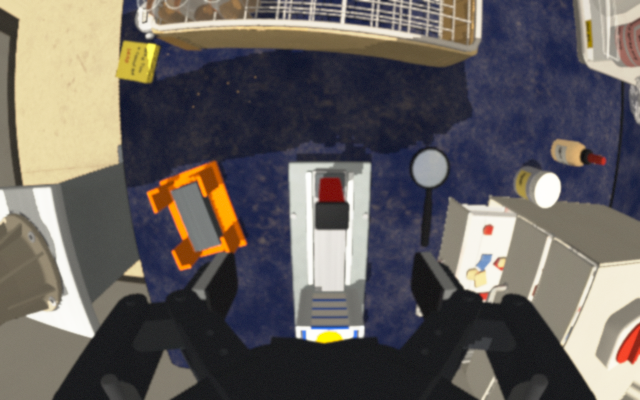

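The wrist view shows the cap at (332,214) against a prediction of (331,216), the deck edge at 290–370 and the cradle seat at (196,215). All three match. I'm descending and gripping the handle.

servo_tool([
  {"dx": 5.5,"dy": -1.5,"dz": -30,"rx": 0,"ry": 0,"rz": 0,"fingers": -1},
  {"dx": 0,"dy": 0,"dz": -35,"rx": 0,"ry": 0,"rz": 0,"fingers": -1},
  {"dx": 0,"dy": 0,"dz": -30,"rx": 0,"ry": 0,"rz": 0,"fingers": -0.3},
  {"dx": 0,"dy": 0,"dz": -15,"rx": 0,"ry": 0,"rz": 0,"fingers": 0},
  {"dx": 0,"dy": 0,"dz": 0,"rx": 0,"ry": 0,"rz": 0,"fingers": 1},
  {"dx": 0,"dy": 0,"dz": 0,"rx": 0,"ry": 0,"rz": 0,"fingers": 1},
  {"dx": 0,"dy": 0,"dz": 0,"rx": 0,"ry": 0,"rz": 0,"fingers": 1},
  {"dx": 0,"dy": 0,"dz": 0,"rx": 0,"ry": 0,"rz": 0,"fingers": 1},
], newtons=50)

```text
clock: 3.7
tcp_pos: [0.6234, 0.1694, 0.1955]
orientation: [0.0, 0.706, 0.708, 0.001]
wrist_force: [-0.2, 1.7, 0.1]
finger_gap: 0.0208
```

servo_tool([
  {"dx": 0,"dy": -8,"dz": 0,"rx": 0,"ry": 0,"rz": 0,"fingers": 1},
  {"dx": 0,"dy": -15,"dz": 0,"rx": 0,"ry": 0,"rz": 0,"fingers": 1},
  {"dx": 0,"dy": -16,"dz": 0,"rx": 0,"ry": 0,"rz": 0,"fingers": 1},
  {"dx": 0,"dy": -16,"dz": 0,"rx": 0,"ry": 0,"rz": 0,"fingers": 1},
  {"dx": 0,"dy": -16,"dz": 0,"rx": 0,"ry": 0,"rz": 0,"fingers": 1},
  {"dx": 0,"dy": -16,"dz": 0,"rx": 0,"ry": 0,"rz": 0,"fingers": 1},
  {"dx": 0,"dy": -15,"dz": 0,"rx": 0,"ry": 0,"rz": 0,"fingers": 1},
  {"dx": 0,"dy": -8,"dz": 0,"rx": 0,"ry": 0,"rz": 0,"fingers": 1},
])

```text
clock: 4.5
tcp_pos: [0.6234, 0.0577, 0.1954]
orientation: [0.001, 0.707, 0.708, 0.001]
wrist_force: [-0.6, 5.5, 6.5]
finger_gap: 0.0209
```

servo_tool([
  {"dx": 0,"dy": -2,"dz": 0,"rx": 0,"ry": 0,"rz": 0,"fingers": 1},
  {"dx": 0,"dy": 0,"dz": 0,"rx": 0,"ry": 0,"rz": 0,"fingers": 1},
  {"dx": 0,"dy": 0,"dz": 0,"rx": 0,"ry": 0,"rz": 0,"fingers": 1},
])

```text
clock: 4.8
tcp_pos: [0.6234, 0.0575, 0.1954]
orientation: [-0.0, 0.706, 0.708, 0.002]
wrist_force: [-0.2, 7.3, 6.7]
finger_gap: 0.0214
```

Run:
```python
from look import *
r=read_camera("top"); K,E,img=r["intrinsics"],r["extrinsics"],r["img"]
np.savez("top2.npz",**r)
hsv=cv2.cvtColor(img,cv2.COLOR_RGB2HSV)
m=cv2.inRange(hsv,(20,150,120),(35,255,255)); m[:140]=0;m[210:]=0;m[:,:370]=0
n,_,st,ce=cv2.connectedComponentsWithStats(m)
for i in range(1,n):
    if st[i,4]>8: print("pad",st[i],np.round(1000*ray(K,E,ce[i],.051)))
for d in cut_out("carrier_1","top")[:3]: print(d["confidence"],d["extent"],[np.round(1000*ray(K,E,p,.052)) for p in (d["extent"][:2],d["extent"][2:])])
```

servo_tool([
  {"dx": 0,"dy": 10,"dz": 0,"rx": 0,"ry": 0,"rz": 0,"fingers": 1},
  {"dx": 0,"dy": 16,"dz": 0,"rx": 0,"ry": 0,"rz": 0,"fingers": 1},
  {"dx": 0,"dy": 16,"dz": 0,"rx": 0,"ry": 0,"rz": 0,"fingers": 1},
  {"dx": 0,"dy": 16,"dz": 0,"rx": 0,"ry": 0,"rz": 0,"fingers": 1},
  {"dx": 0,"dy": 16,"dz": 0,"rx": 0,"ry": 0,"rz": 0,"fingers": 1},
  {"dx": 0,"dy": 16,"dz": 0,"rx": 0,"ry": 0,"rz": 0,"fingers": 1},
  {"dx": 0,"dy": 16,"dz": 0,"rx": 0,"ry": 0,"rz": 0,"fingers": 1},
  {"dx": 0,"dy": 8,"dz": 0,"rx": 0,"ry": 0,"rz": 0,"fingers": 1},
])

```text
clock: 5.7
tcp_pos: [0.6234, 0.1701, 0.1954]
orientation: [0.002, 0.706, 0.708, -0.0]
wrist_force: [-1.3, -26.3, 3.8]
finger_gap: 0.0207
```

servo_tool([
  {"dx": 0,"dy": 2,"dz": 0,"rx": 0,"ry": 0,"rz": 0,"fingers": 1},
  {"dx": 0,"dy": 0,"dz": 0,"rx": 0,"ry": 0,"rz": 0,"fingers": 1},
  {"dx": 0,"dy": 0,"dz": 0,"rx": 0,"ry": 0,"rz": 0,"fingers": 1},
])

```text
clock: 6.0
tcp_pos: [0.6234, 0.17, 0.1954]
orientation: [0.002, 0.707, 0.707, -0.001]
wrist_force: [-0.7, -7.1, 7.1]
finger_gap: 0.0208
```

servo_tool([
  {"dx": 0,"dy": -2,"dz": 0,"rx": 0,"ry": 0,"rz": 0,"fingers": -1},
  {"dx": 0,"dy": 0,"dz": 0,"rx": 0,"ry": 0,"rz": 0,"fingers": -1},
  {"dx": 0,"dy": 0,"dz": 10,"rx": 0,"ry": 0,"rz": 0,"fingers": -1},
  {"dx": 0,"dy": 0,"dz": 45,"rx": 0,"ry": 0,"rz": 0,"fingers": -1},
  {"dx": 0,"dy": -20,"dz": 30,"rx": 0,"ry": 0,"rz": 0,"fingers": -1},
  {"dx": 0,"dy": -45,"dz": 10,"rx": 0,"ry": 0,"rz": 0,"fingers": -1},
  {"dx": 0,"dy": -45,"dz": 0,"rx": 0,"ry": 0,"rz": 0,"fingers": -1},
  {"dx": 0,"dy": -45,"dz": 0,"rx": 0,"ry": 0,"rz": 0,"fingers": -1},
])

```text
clock: 6.8
tcp_pos: [0.6232, 0.0147, 0.2905]
orientation: [0.001, 0.706, 0.708, 0.001]
wrist_force: [1.1, -0.1, -0.5]
finger_gap: 0.0856
```

servo_tool([
  {"dx": 0,"dy": -45,"dz": 0,"rx": 0,"ry": 0,"rz": 0,"fingers": -1},
  {"dx": 0,"dy": -45,"dz": 0,"rx": 0,"ry": 0,"rz": 0,"fingers": -1},
  {"dx": 0,"dy": -40,"dz": 0,"rx": 0,"ry": 0,"rz": 0,"fingers": -1},
  {"dx": 0,"dy": -30,"dz": 0,"rx": 0,"ry": 0,"rz": 0,"fingers": -1},
  {"dx": 0,"dy": -8,"dz": 0,"rx": 0,"ry": 0,"rz": 0,"fingers": -1},
  {"dx": 0,"dy": 0,"dz": 0,"rx": 0,"ry": 0,"rz": 0,"fingers": -1},
])

```text
clock: 7.4
tcp_pos: [0.6229, -0.1535, 0.2891]
orientation: [0.0, 0.707, 0.707, 0.0]
wrist_force: [0.2, 0.1, -0.5]
finger_gap: 0.0857
```

Run:
```python
from look import *
im,a=wrist("w3")
hsv=cv2.cvtColor(im,cv2.COLOR_RGB2HSV)
m=cv2.inRange(hsv,(22,150,120),(35,255,255)); m[:,:240]=0; m[:,420:]=0
n,_,st,ce=cv2.connectedComponentsWithStats(m)
for i in range(1,n):
    if st[i,4]>15: print("pad",st[i],"z51",np.round(1000*wray(ce[i],.051,*a)),"z87",np.round(1000*wray(ce[i],.087,*a)))
for d in cut_out("carrier_1","wrist")[:3]: print(round(d["confidence"],2),d["extent"],[np.round(1000*wray(p,.052,*a)) for p in (d["extent"][:2],d["extent"][2:])])
for n,X in dict(shelf=(.624,-.136,.034),end=(.624,-.168,.052),handle=(.6235,.168,.156)).items(): print(n,np.round(wproj(X,*a)))
```

```text
tcp [ 622.9 -153.5  289.1] jaw deg -0.010277723955204042 tilt [2.93496482e-04 8.00572885e-05] 7.45
pad [308  10  35  32 875] z51 [624.  10.  51.] z87 [624.  -0.  87.]
pad [308  55  35  34 933] z51 [624. -38.  51.] z87 [624. -43.  87.]
pad [310 122  30  30 715] z51 [ 624. -103.   51.] z87 [ 624. -100.   87.]
pad [310 163  29  29 649] z51 [ 624. -145.   51.] z87 [ 624. -137.   87.]
0.74 [289.0, 0.0, 361.6, 100.2] [array([589.,  39.,  52.]), array([660., -66.,  52.])]
0.63 [296.5, 111.3, 354.8, 199.6] [array([596., -78.,  52.]), array([ 655., -168.,   52.])]
shelf [325. 166.]
end [325. 200.]
handle [ 324. -160.]
```

View pics/w3.png

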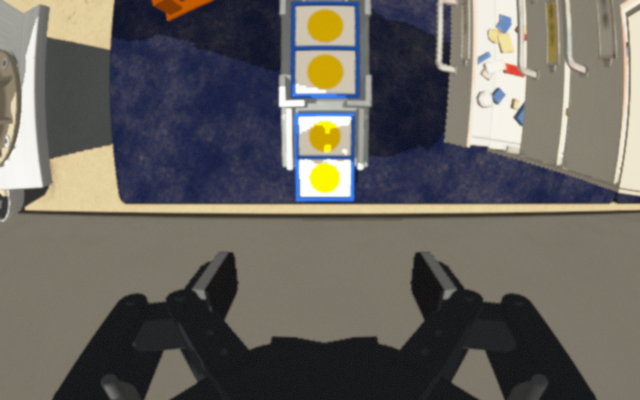

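The wrist view shows carrier_1 lying out on the shelf, with its pads at (325,137) and (325,177), its end at row 200 (y ≈ −168) and its centre about (624, −124). The stack has dropped, since its pads fit z = 87. I'm descending to the overhang.

servo_tool([
  {"dx": 1,"dy": 0,"dz": -40,"rx": 0,"ry": 0,"rz": 0,"fingers": -1},
  {"dx": 0,"dy": 0,"dz": -45,"rx": 0,"ry": 0,"rz": 0,"fingers": -1},
  {"dx": 0,"dy": 0,"dz": -45,"rx": 0,"ry": 0,"rz": 0,"fingers": -1},
  {"dx": 0,"dy": 0,"dz": -30,"rx": 0,"ry": 0,"rz": 0,"fingers": -1},
  {"dx": 0,"dy": 0,"dz": -20,"rx": 0,"ry": 0,"rz": 0,"fingers": -1},
  {"dx": 0,"dy": 0,"dz": 0,"rx": 0,"ry": 0,"rz": 0,"fingers": -1},
  {"dx": 0,"dy": 0,"dz": 0,"rx": 0,"ry": 0,"rz": 0,"fingers": -1},
])

```text
clock: 8.2
tcp_pos: [0.6242, -0.1508, 0.1094]
orientation: [-0.0, 0.706, 0.709, 0.0]
wrist_force: [0.4, 0.5, 1.0]
finger_gap: 0.0855
```

Run:
```python
from look import *
im,a=wrist("w4")
print("end corners",[np.round(wproj(X,*a)) for X in((.594,-.169,.052),(.654,-.169,.052))])
cv2.imwrite("pics/w4c.png",cv2.resize(im[150:350,180:470],None,fx=2.5,fy=2.5)[:,:,::-1])
```

```text
tcp [ 624.2 -150.8  109.4] jaw deg 0.2264168536444911 tilt [-5.98734342e-05  2.27130957e-04] 8.25
end corners [array([263., 304.]), array([382., 304.])]
```

View pics/w4c.png

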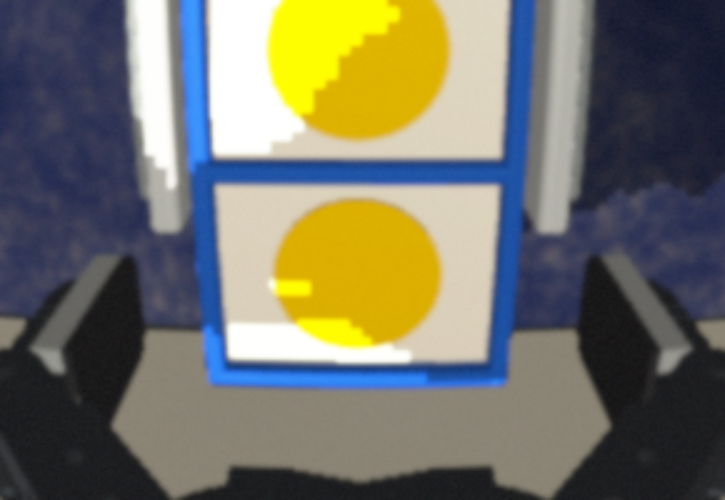

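The carrier end is at crop (205–508, 380), centred between the two open fingers and ahead of the cheeks. I'm gripping it.

servo_tool([
  {"dx": 0,"dy": -2,"dz": -1.5,"rx": 0,"ry": 0,"rz": 0,"fingers": -0.6},
  {"dx": 0,"dy": 0,"dz": 0,"rx": 0,"ry": 0,"rz": 0,"fingers": 1},
  {"dx": 0,"dy": 0,"dz": 0,"rx": 0,"ry": 0,"rz": 0,"fingers": 1},
  {"dx": 0,"dy": 0,"dz": 0,"rx": 0,"ry": 0,"rz": 0,"fingers": 1},
  {"dx": 0,"dy": 0,"dz": 0,"rx": 0,"ry": 0,"rz": 0,"fingers": 1},
  {"dx": 0,"dy": 0,"dz": 0,"rx": 0,"ry": 0,"rz": 0,"fingers": 1},
], newtons=70)

```text
clock: 8.85
tcp_pos: [0.6248, -0.1547, 0.1096]
orientation: [0.001, 0.706, 0.708, 0.001]
wrist_force: [-1.8, 0.7, 5.2]
finger_gap: 0.058
```

servo_tool([
  {"dx": 0,"dy": 0,"dz": 5,"rx": 0,"ry": 0,"rz": 0,"fingers": 1},
  {"dx": 0,"dy": 0,"dz": 10,"rx": 0,"ry": 0,"rz": 0,"fingers": 1},
  {"dx": 0,"dy": 0,"dz": 15,"rx": 0,"ry": 0,"rz": 0,"fingers": 1},
  {"dx": 0,"dy": 0,"dz": 20,"rx": 0,"ry": 0,"rz": 0,"fingers": 1},
  {"dx": 0,"dy": 0,"dz": 10,"rx": 0,"ry": 0,"rz": 0,"fingers": 1},
  {"dx": 0,"dy": 0,"dz": 0,"rx": 0,"ry": 0,"rz": 0,"fingers": 1},
])

```text
clock: 9.45
tcp_pos: [0.6251, -0.1547, 0.1698]
orientation: [0.002, 0.706, 0.708, 0.001]
wrist_force: [0.3, 0.4, -1.1]
finger_gap: 0.0581
```

Run:
```python
from look import *
im,a=wrist("w5")
r=read_camera("side")
for n,X in dict(c1=(.594,-.079,.094),c2=(.654,-.079,.094),e1=(.594,-.169,.094),e2=(.654,-.169,.094)).items(): print(n,np.round(wproj(X,*a)))
cv2.imwrite("pics/w5c.png",np.hstack([cv2.resize(im[100:350,200:450],(500,500)),cv2.resize(r["img"][140:280,290:365],(268,500),interpolation=cv2.INTER_CUBIC)])[:,:,::-1])
```

```text
tcp [ 625.1 -154.7  169.8] jaw deg 0.10989784700055322 tilt [ 0.00392323 -0.00150865] 9.5
c1 [257. 108.]
c2 [384. 108.]
e1 [266. 279.]
e2 [375. 279.]
```

View pics/w5c.png

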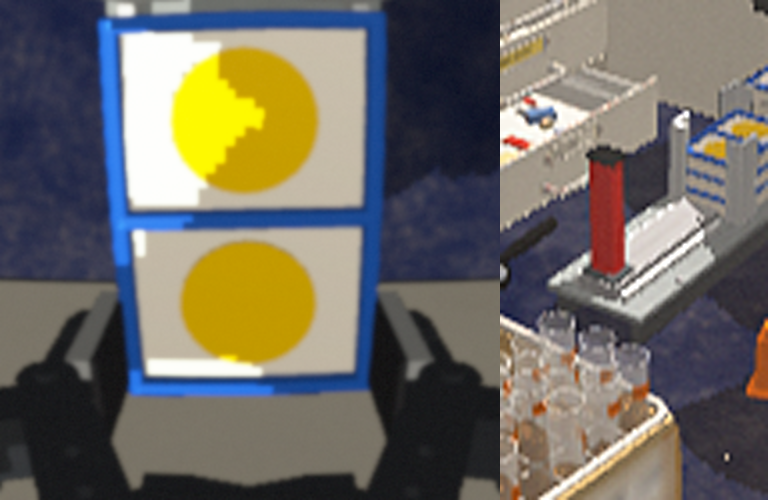

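The carrier is held level: the near edge is 120 px wide and the far edge 142 px, which fits a 60 mm lift. The stack is in place in the side view. I'm moving clear of the rails and over free bench.

servo_tool([
  {"dx": -20,"dy": -3,"dz": 5,"rx": 0,"ry": 0,"rz": 0,"fingers": 1},
  {"dx": -30,"dy": 0,"dz": 0,"rx": 0,"ry": 0,"rz": 0,"fingers": 1},
  {"dx": -35,"dy": 10,"dz": 0,"rx": 0,"ry": 0,"rz": 0,"fingers": 1},
  {"dx": -30,"dy": 23,"dz": 0,"rx": 0,"ry": 0,"rz": 0,"fingers": 1},
  {"dx": -20,"dy": 30,"dz": -10,"rx": 0,"ry": 0,"rz": 0,"fingers": 1},
  {"dx": -10,"dy": 20,"dz": -25,"rx": 0,"ry": 0,"rz": 0,"fingers": 1},
  {"dx": 0,"dy": 0,"dz": -25,"rx": 0,"ry": 0,"rz": 0,"fingers": 1},
  {"dx": 0,"dy": 0,"dz": -20,"rx": 0,"ry": 0,"rz": 0,"fingers": 1},
])

```text
clock: 10.35
tcp_pos: [0.4772, -0.073, 0.0906]
orientation: [-0.001, 0.706, 0.708, -0.0]
wrist_force: [0.9, -0.5, -0.2]
finger_gap: 0.0579
```

servo_tool([
  {"dx": 0,"dy": 0,"dz": -10,"rx": 0,"ry": 0,"rz": 0,"fingers": 1},
  {"dx": 0,"dy": 0,"dz": 0,"rx": 0,"ry": 0,"rz": 0,"fingers": 1},
  {"dx": 0,"dy": 0,"dz": 0,"rx": 0,"ry": 0,"rz": 0,"fingers": 1},
])

```text
clock: 10.65
tcp_pos: [0.479, -0.0744, 0.0825]
orientation: [-0.0, 0.706, 0.708, -0.0]
wrist_force: [0.2, -1.1, -0.9]
finger_gap: 0.0579
```

servo_tool([
  {"dx": 0,"dy": 0,"dz": -3,"rx": 0,"ry": 0,"rz": 0,"fingers": 1},
  {"dx": 0,"dy": 0,"dz": -2,"rx": 0,"ry": 0,"rz": 0,"fingers": 1},
  {"dx": 0,"dy": 0,"dz": -1,"rx": 0,"ry": 0,"rz": 0,"fingers": 1},
  {"dx": 0,"dy": 0,"dz": 0,"rx": 0,"ry": 0,"rz": 0,"fingers": 1},
  {"dx": 0,"dy": 0,"dz": 0,"rx": 0,"ry": 0,"rz": 0,"fingers": 1},
])

```text
clock: 11.15
tcp_pos: [0.479, -0.0743, 0.0766]
orientation: [0.0, 0.706, 0.708, 0.0]
wrist_force: [-0.1, 0.1, -0.4]
finger_gap: 0.0581
```

servo_tool([
  {"dx": 0,"dy": 0,"dz": -1,"rx": 0,"ry": 0,"rz": 0,"fingers": 1},
  {"dx": 0,"dy": 0,"dz": -0.5,"rx": 0,"ry": 0,"rz": 0,"fingers": 1},
  {"dx": 0,"dy": 0,"dz": 0,"rx": 0,"ry": 0,"rz": 0,"fingers": 1},
])

```text
clock: 11.45
tcp_pos: [0.4791, -0.0743, 0.0758]
orientation: [0.0, 0.706, 0.708, 0.0]
wrist_force: [-3.1, 0.4, 6.9]
finger_gap: 0.0579
```

servo_tool([
  {"dx": 0,"dy": 0,"dz": 0,"rx": 0,"ry": 0,"rz": 0,"fingers": -1},
  {"dx": 0,"dy": 0,"dz": 0,"rx": 0,"ry": 0,"rz": 0,"fingers": -1},
  {"dx": 0,"dy": 0,"dz": 0,"rx": 0,"ry": 0,"rz": 0,"fingers": -1},
  {"dx": 0,"dy": 0,"dz": 10,"rx": 0,"ry": 0,"rz": 0,"fingers": -1},
  {"dx": 0,"dy": 0,"dz": 40,"rx": 0,"ry": 0,"rz": 0,"fingers": -1},
  {"dx": 0,"dy": 0,"dz": 40,"rx": 0,"ry": 0,"rz": 0,"fingers": -1},
  {"dx": 0,"dy": 0,"dz": 10,"rx": 0,"ry": 0,"rz": 0,"fingers": -1},
  {"dx": 0,"dy": 0,"dz": 0,"rx": 0,"ry": 0,"rz": 0,"fingers": -1},
])

```text
clock: 12.25
tcp_pos: [0.4803, -0.0747, 0.1774]
orientation: [0.002, 0.706, 0.708, 0.001]
wrist_force: [-0.2, -0.3, -0.8]
finger_gap: 0.0853
```

Run:
```python
from look import *
im,a=wrist("w6")
hsv=cv2.cvtColor(im,cv2.COLOR_RGB2HSV)
m=cv2.inRange(hsv,(20,150,90),(35,255,255))
n,_,st,ce=cv2.connectedComponentsWithStats(m)
for i in range(1,n):
    if st[i,4]>100: print("pad",st[i],np.round(1000*wray(ce[i],.017,*a),1))
for d in cut_out("carrier_1","wrist")[:3]: print(round(d["confidence"],2),d["extent"],[np.round(1000*wray(p,.018,*a)) for p in (d["extent"][:2],d["extent"][2:])])
# cradle seat seen from here
for d in cut_out("cradle","wrist")[:2]: print("cradle",round(d["confidence"],2),d["extent"])
print([np.round(wproj((x,y,.026),*a)) for x,y in((.456,.121),(.485,.086),(.449,.076))])
```

```text
tcp [480.3 -74.7 177.4] jaw deg 0.11691009125496013 tilt [ 0.00487209 -0.00160369] 12.3
pad [ 532  103   34   48 1207] [683.6   1.1  17. ]
pad [ 300  121   41   40 1302] [478.4 -21.9  17. ]
pad [ 525  168   34   46 1192] [682.8 -58.8  17. ]
pad [ 302  176   39   38 1167] [479.4 -63.9  17. ]
0.86 [278.6, 102.6, 361.6, 225.3] [array([448.,   7.,  18.]), array([512., -89.,  18.])]
0.79 [479.7, 114.0, 502.3, 191.7] [array([606.,   4.,  18.]), array([636., -60.,  18.])]
0.64 [495.5, 89.5, 587.0, 227.9] [array([620.,  26.,  18.]), array([765., -98.,  18.])]
cradle 0.86 [245.1, 0.0, 365.9, 49.3]
[array([290., -42.]), array([329.,  -3.]), array([279.,  10.])]
```

View pics/w6.png

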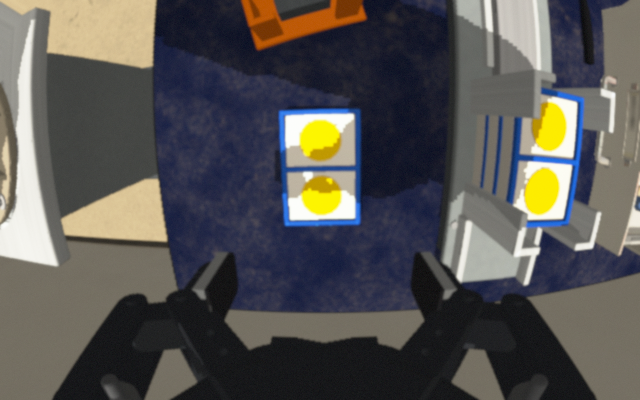

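The carrier lies flat on the bench at (479, −43), let go, with its image extent at (279–361, 103–225). The stack is square in the rails. I'm regripping round the middle.

servo_tool([
  {"dx": -1,"dy": 31.5,"dz": 0,"rx": 0,"ry": 0,"rz": 0,"fingers": -1},
  {"dx": 0,"dy": 0,"dz": -40,"rx": 0,"ry": 0,"rz": 0,"fingers": -1},
  {"dx": 0,"dy": 0,"dz": -40,"rx": 0,"ry": 0,"rz": 0,"fingers": -1},
  {"dx": 0,"dy": 0,"dz": -19,"rx": 0,"ry": 0,"rz": 0,"fingers": -0.8},
  {"dx": 0,"dy": 0,"dz": 0,"rx": 0,"ry": 0,"rz": 0,"fingers": -0.6},
  {"dx": 0,"dy": 0,"dz": 0,"rx": 0,"ry": 0,"rz": 0,"fingers": -0.5},
], newtons=60)

```text
clock: 13.0
tcp_pos: [0.477, -0.0425, 0.075]
orientation: [-0.001, 0.706, 0.708, -0.001]
wrist_force: [-0.2, -0.3, 1.1]
finger_gap: 0.0643
```

servo_tool([
  {"dx": 0,"dy": 0,"dz": 0,"rx": 0,"ry": 0,"rz": 0,"fingers": 1},
  {"dx": 0,"dy": 0,"dz": 0,"rx": 0,"ry": 0,"rz": 0,"fingers": 1},
  {"dx": 0,"dy": 0,"dz": 0,"rx": 0,"ry": 0,"rz": 0,"fingers": 1},
  {"dx": 0,"dy": 0,"dz": 0,"rx": 0,"ry": 0,"rz": 0,"fingers": 1},
])

```text
clock: 13.4
tcp_pos: [0.4783, -0.0429, 0.0765]
orientation: [0.001, 0.706, 0.708, 0.0]
wrist_force: [-0.2, -0.2, -1.2]
finger_gap: 0.0581
```

servo_tool([
  {"dx": 0,"dy": 0,"dz": 15,"rx": 0,"ry": 0,"rz": 0,"fingers": 1},
  {"dx": 0,"dy": 0,"dz": 35,"rx": 0,"ry": 0,"rz": 0,"fingers": 1},
  {"dx": 0,"dy": 10,"dz": 40,"rx": 0,"ry": 0,"rz": 0.07,"fingers": 1},
  {"dx": -5,"dy": 20,"dz": 30,"rx": 0,"ry": 0,"rz": 0.07,"fingers": 1},
  {"dx": -5,"dy": 20,"dz": 10,"rx": 0,"ry": 0,"rz": 0.07,"fingers": 1},
  {"dx": 0,"dy": 10,"dz": 0,"rx": 0,"ry": 0,"rz": 0.07,"fingers": 1},
  {"dx": 0,"dy": 0,"dz": 0,"rx": 0,"ry": 0,"rz": 0,"fingers": 1},
  {"dx": 0,"dy": 0,"dz": 0,"rx": 0,"ry": 0,"rz": 0,"fingers": 1},
])

```text
clock: 14.2
tcp_pos: [0.4678, 0.0173, 0.2059]
orientation: [0.0, 0.601, 0.799, -0.0]
wrist_force: [0.2, -0.3, -1.1]
finger_gap: 0.0582
```

Run:
```python
from look import *
im,a=wrist("w7")
np.savez("w7.npz",im=im); import pickle; pickle.dump(a,open("w7.pkl","wb"))
print([np.round(wproj((x,y,.026),*a)) for x,y in((.456,.121),(.485,.086),(.449,.076),(.462,.165),(.426,.155))])
for d in cut_out("cradle","wrist")[:2]: print("cradle",round(d["confidence"],2),d["extent"])
for d in cut_out("carrier_1","wrist")[:2]: print("carr",round(d["confidence"],2),d["extent"])
```

```text
tcp [467.8  17.3 205.9] jaw deg 16.095362646971324 tilt [ 0.00011605 -0.00027703] 14.25
[array([345.,  77.]), array([367., 128.]), array([321., 127.]), array([367.,  29.]), array([321.,  28.])]
cradle 0.82 [293.3, 3.9, 396.6, 147.6]
cradle 0.45 [460.9, 254.7, 535.2, 339.8]
carr 0.93 [255.2, 169.4, 392.7, 338.3]
carr 0.89 [436.8, 241.7, 511.8, 287.7]
```

View pics/w7.png

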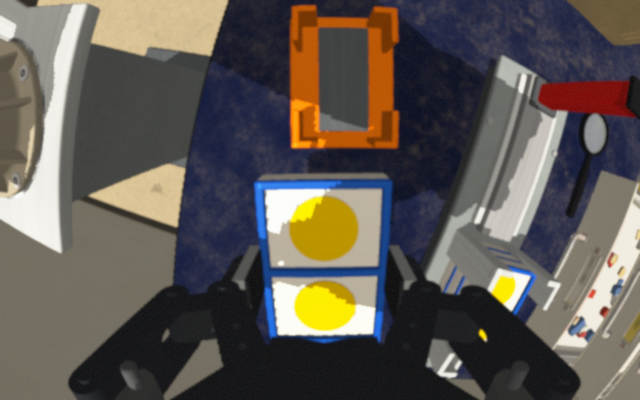

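The cradle stands square at (291–398, 5–148), with its seat at about (319–367, 28–130). The prediction was (321–367, 28–128). The carrier is level in the jaws, with its middle between the fingers. I'll compute the fine offset.

Run:
```python
from look import *
import pickle
im=np.load("w7.npz")["im"]; a=pickle.load(open("w7.pkl","rb")); p,Rm=a[:2]
hsv=cv2.cvtColor(im,cv2.COLOR_RGB2HSV).astype(int)
org=((hsv[...,0]>=5)&(hsv[...,0]<=20)&(hsv[...,1]>150)&(hsv[...,2]>80)).astype(np.uint8); org[:,:285]=0; org[:,402:]=0; org[152:]=0
# seat: non-orange, non-blue inside
g=((hsv[...,1]<90)).astype(np.uint8); g[:,:312]=0;g[:,374:]=0;g[:20]=0;g[140:]=0
g=cv2.morphologyEx(g,cv2.MORPH_OPEN,np.ones((5,5)))
ys,xs=np.nonzero(g); w=np.array([wray((x,y),.026,*a)[:2] for x,y in zip(xs,ys)])*1000
r=cv2.minAreaRect(w.astype(np.float32)); print("seat",r)
print("seat rows/cols",ys.min(),ys.max(),xs.min(),xs.max())
ys,xs=np.nonzero(org[138:149]); ys+=138
for row in (142,146):
    c=np.nonzero(org[row])[0]; q=[wray((x,row),.005,*a)*1000 for x in (c.min(),c.max())]; print(row,c.min(),c.max(),np.round(q,1).tolist())
# carrier pads at height
zt=p[2]-.076+.017
m=cv2.inRange(hsv.astype(np.uint8),(20,150,90),(35,255,255)); m[:,:250]=0;m[:,400:]=0
n,_,st,ce=cv2.connectedComponentsWithStats(m)
P=[]
for i in range(1,n):
    if st[i,4]>300:
        X=wray(ce[i],zt,*a); P.append(X); print("pad tool",st[i],np.round(Rm.inv().apply(X-p)*1000,1))
P=np.array(P); c=P.mean(0); d=P[0]-P[1]; print("carrier rel tcp world",np.round((c-p)*1000,1),"yaw",np.arctan2(-d[0],d[1]))
```

```text
seat ((455.0215759277344, 119.5318603515625), (38.196533203125, 84.47858428955078), 16.716753005981445)
seat rows/cols 28 130 319 367
142 291 398 [[427.3, 55.6, 5.0], [518.1, 82.7, 5.0]]
146 291 398 [[428.2, 52.2, 5.0], [519.2, 79.3, 5.0]]
pad tool [ 290  197   68   64 3448] [22.1  0.5 59. ]
pad tool [ 295  281   60   49 2332] [-19.6   1.   59. ]
carrier rel tcp world [  0.3   1.4 -59. ] yaw 0.293202609004898
```

servo_tool([
  {"dx": -3,"dy": 20,"dz": 0,"rx": 0,"ry": 0,"rz": 0,"fingers": 1},
  {"dx": -4,"dy": 35,"dz": 0,"rx": 0,"ry": 0,"rz": 0,"fingers": 1},
  {"dx": -4,"dy": 30,"dz": 0,"rx": 0,"ry": 0,"rz": 0,"fingers": 1},
  {"dx": -1.5,"dy": 16,"dz": -15,"rx": 0,"ry": 0,"rz": 0.005,"fingers": 1},
  {"dx": 0,"dy": 0,"dz": -30,"rx": 0,"ry": 0,"rz": 0,"fingers": 1},
  {"dx": 0,"dy": 0,"dz": -25,"rx": 0,"ry": 0,"rz": 0,"fingers": 1},
  {"dx": 0,"dy": 0,"dz": 0,"rx": 0,"ry": 0,"rz": 0,"fingers": 1},
  {"dx": 0,"dy": 0,"dz": 0,"rx": 0,"ry": 0,"rz": 0,"fingers": 1},
])

```text
clock: 15.15
tcp_pos: [0.4552, 0.1178, 0.1358]
orientation: [-0.001, 0.599, 0.801, -0.001]
wrist_force: [0.1, -0.5, -0.9]
finger_gap: 0.0581
```

Run:
```python
from look import *
im,a=wrist("w8"); p,Rm=a[:2]
# expected post inner edges: posts top z=.05, carrier +4mm play
c=np.array([.4555,.1198]); th=.288; ex=np.array([np.cos(th),np.sin(th)]); ey=np.array([-ex[1],ex[0]])
im2=im.copy()
for z,col in((.05,(255,0,255)),):
    pts=[wproj([*(c+sx*.034*ex+sy*.049*ey),z],*a) for sx,sy in((1,1),(1,-1),(-1,-1),(-1,1))]
    cv2.polylines(im2,[np.int32(np.round(pts))],True,col,1); print(np.round(pts))
t=p[:2]-p[:2]
cv2.imwrite("pics/w8c.png",cv2.resize(im2[60:400,180:500],None,fx=1.75,fy=1.75,interpolation=cv2.INTER_CUBIC)[:,:,::-1])
hsv=cv2.cvtColor(im,cv2.COLOR_RGB2HSV)
m=cv2.inRange(hsv,(20,150,90),(35,255,255)); m[:,:250]=0;m[:,400:]=0
n,_,st,ce=cv2.connectedComponentsWithStats(m); P=[wray(ce[i],p[2]-.059,*a) for i in range(1,n) if st[i,4]>300]; print(np.round(np.array(P)*1000,1).tolist(), np.round(np.mean(P,0)*1000,1))
```

```text
tcp [455.2 117.8 135.8] jaw deg 16.37933338473059 tilt [-0.00166663 -0.00018381] 15.2
[[391. 157.]
 [379. 315.]
 [270. 316.]
 [258. 157.]]
[[449.3, 139.2, 76.8], [461.6, 99.3, 76.8]] [455.4 119.3  76.8]
```

View pics/w8c.png

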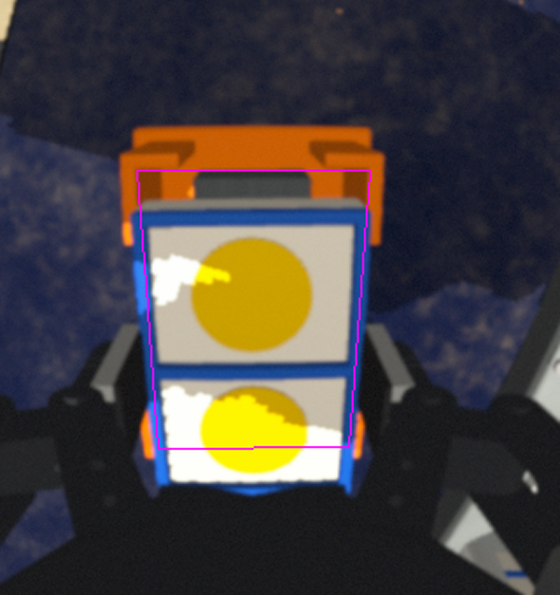

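The overlay of the expected inner post tops meets the far posts at crop (137,170) and (370,170). The carrier centre is within about 0.5 mm of the cradle centre. I'm lowering it.

servo_tool([
  {"dx": 0,"dy": 0.5,"dz": -8,"rx": 0,"ry": 0,"rz": 0,"fingers": 1},
  {"dx": 0,"dy": 0,"dz": -8,"rx": 0,"ry": 0,"rz": 0,"fingers": 1},
  {"dx": 0,"dy": 0,"dz": -8,"rx": 0,"ry": 0,"rz": 0,"fingers": 1},
  {"dx": 0,"dy": 0,"dz": -6,"rx": 0,"ry": 0,"rz": 0,"fingers": 1},
  {"dx": 0,"dy": 0,"dz": 0,"rx": 0,"ry": 0,"rz": 0,"fingers": 1},
  {"dx": 0,"dy": 0,"dz": 0,"rx": 0,"ry": 0,"rz": 0,"fingers": 1},
])

```text
clock: 15.8
tcp_pos: [0.4552, 0.1188, 0.1057]
orientation: [-0.0, 0.599, 0.801, -0.0]
wrist_force: [-0.7, 0.1, -0.6]
finger_gap: 0.0582
```

servo_tool([
  {"dx": 0,"dy": 0,"dz": -2,"rx": 0,"ry": 0,"rz": 0,"fingers": 1},
  {"dx": 0,"dy": 0,"dz": -1,"rx": 0,"ry": 0,"rz": 0,"fingers": 1},
  {"dx": 0,"dy": 0,"dz": 0,"rx": 0,"ry": 0,"rz": 0,"fingers": 1},
])

```text
clock: 16.1
tcp_pos: [0.4554, 0.1188, 0.1029]
orientation: [0.0, 0.599, 0.801, 0.0]
wrist_force: [-0.4, 1.2, -0.3]
finger_gap: 0.0582
```

servo_tool([
  {"dx": 0,"dy": 0,"dz": -1,"rx": 0,"ry": 0,"rz": 0,"fingers": 1},
  {"dx": 0,"dy": 0,"dz": -0.5,"rx": 0,"ry": 0,"rz": 0,"fingers": 1},
  {"dx": 0,"dy": 0,"dz": 0,"rx": 0,"ry": 0,"rz": 0,"fingers": 1},
])

```text
clock: 16.4
tcp_pos: [0.4555, 0.1188, 0.1024]
orientation: [0.0, 0.599, 0.801, 0.0]
wrist_force: [-3.1, 0.6, 8.3]
finger_gap: 0.0584
```

Contact on the seat reads 8 N at the expected height. I'm releasing and rising straight up.

servo_tool([
  {"dx": 0,"dy": 0,"dz": 0,"rx": 0,"ry": 0,"rz": 0,"fingers": -1},
  {"dx": 0,"dy": 0,"dz": 0,"rx": 0,"ry": 0,"rz": 0,"fingers": -1},
  {"dx": 0,"dy": 0,"dz": 0,"rx": 0,"ry": 0,"rz": 0,"fingers": -1},
  {"dx": 0,"dy": 0,"dz": 10,"rx": 0,"ry": 0,"rz": 0,"fingers": -1},
  {"dx": 0,"dy": 0,"dz": 40,"rx": 0,"ry": 0,"rz": 0,"fingers": -1},
  {"dx": 0,"dy": 0,"dz": 45,"rx": 0,"ry": 0,"rz": 0,"fingers": -1},
  {"dx": 0,"dy": -25,"dz": 35,"rx": 0,"ry": 0,"rz": 0,"fingers": -1},
  {"dx": 0,"dy": 0,"dz": 0,"rx": 0,"ry": 0,"rz": 0,"fingers": -1},
])

```text
clock: 17.2
tcp_pos: [0.4583, 0.0926, 0.2371]
orientation: [0.004, 0.599, 0.801, 0.003]
wrist_force: [0.4, 0.2, 0.1]
finger_gap: 0.0854
```

Run:
```python
from look import *
im,a=wrist("w9"); p,Rm=a[:2]
hsv=cv2.cvtColor(im,cv2.COLOR_RGB2HSV)
m=cv2.inRange(hsv,(20,150,90),(35,255,255))
n,_,st,ce=cv2.connectedComponentsWithStats(m)
for i in range(1,n):
    if st[i,4]>150: print(st[i],np.round(wray(ce[i],.043,*a)*1000,1),np.round(wray(ce[i],.087,*a)*1000,1))
print(env.get_state()["wrist_force"])
```

```text
tcp [458.3  92.6 237.1] jaw deg 16.361249704406692 tilt [ 0.00989896 -0.00049255] 17.25
[310 126  35  35 978] [450. 139.  43.] [448.  142.8  87. ]
[311 175  34  33 882] [462.6  98.7  43. ] [458.5 109.1  87. ]
[ 0.50251829 -0.17947609 -0.21419576]
```

View pics/w9.png

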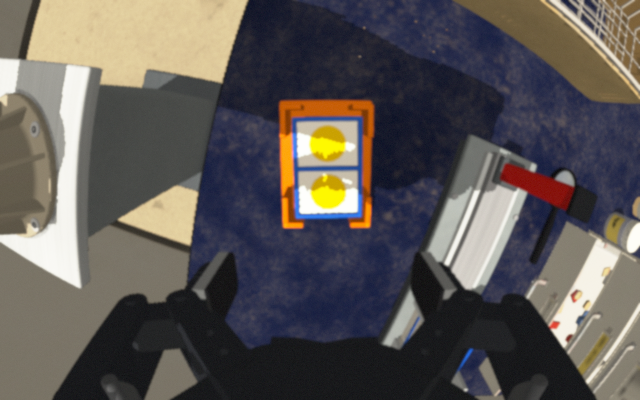

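The carrier lies between the four posts, with its pads at (328,143) and (328,192) and a centre of about (456, 119). The slide is back and nothing is touched.

```bash
python3 -c "
from workcell import job; print(job.hand_in())"
```

```text
the job is handed in; nothing more can be done
None
```

I did the whole sequence and handed the job in at about 17 s of the 58 s allowed. `job.hand_in()` gives no verdict, so the result is judged only by my own checks.

- **Slide:** I gripped the red handle, pushed it in 112 mm to the stop and drew it fully back. My top-camera check at full push found nothing, probably because the arm hid the carrier. The next wrist image showed carrier_1 out on the shelf and the stack dropped.
- **Bench:** I lifted carrier_1 by its overhanging end, set it flat on the bench and let go. The wrist camera showed it flat and released, centred near (479, −43) mm.
- **Cradle:** I regripped it round the middle and lowered it until it touched the seat, about 8 N at the expected height. The last image shows it right way up between the four posts, about 1 mm from the centre I measured for the cradle.
- **End state:** The slide is back, the fingers are open and clear, and the wrist force is near zero. My last full view of the stack, after setting the carrier on the bench, showed it square in the rails. The final picture shows only part of it, and I did not recheck the bystanders individually.

The first two move calls were refused because each row needs all seven keys; nothing had moved, and I resent them.

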